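Swap two cartons into their colour-coded trays and stack a third clear of the vents

ROBOT

A 6-joint arm with a two-finger parallel gripper is mounted at the origin on the work surface. World frame = base frame: x ahead of the robot, y to its left, z up, the work surface at z = 0. Lengths are in m, angles in rad, forces in N, time in s.
With the tool pointing down it reaches from about 0.375 to 0.9 m from the base axis. Payload 3.1 kg.
Tool frame: the origin (TCP) lies at the very end of the fingers, on their centre line; the grasp point (between the pads) lies 19 mm behind it (robot.grip_depth is the distance from the TCP to the grasp point, in m); z points along the fingers, y is the direction in which the jaws open and shut (so a half turn about z gives the same grasp; the last joint's range is limited). The gripper opens to 87 mm and grips with 3 to 60 N. Pads are 19 mm wide; open, the fingers measure 117 mm over their backs; the gripper's body (75 mm by 190 mm) begins 51 mm behind the grasp point.
Start: joints at [0.974, 0.527, 1.433, -0, 1.181, -0.178], TCP at [0.254, 0.571, 0.223] pointing down, gripper open.
Joint ranges: [-3.08, 3.08], [-0.75, 2.2], [0.22, 2.44], [-1.43, 4.57], [0, 2.65], [-2.85, 2.85]. Speed limits (rad/s): [2.79, 2.79, 3.14, 3.14, 3.14, 3.14].

INTERFACE

Orientations are given as a unit quaternion [x, y, z, w].
In Python, from rig import robot gives the robot as it stands.
- The arm moves only by the tool drive_tool, never from a script. Its argument "series" is a list of rows, each a list of 7 numbers: the shift along the tool's x, y, z in m, then the turn, a rotation vector about the tool's x, y, z in degrees, then the opening, from 0 (shut) to 1 (fully open). A call has 1 to 5 rows; each row shifts and turns the commanded pose from where the row before left it, along the tool's axes as they then stand; what a row does not reach is not made up. A row lasts 1/8 s, in which the tool goes at most 62.5 mm and 10.7 degrees, less where a joint would pass 70% of its speed; a pose out of reach is approached as far as the arm can. A call is refused whole if a number of a shift passes 0.0625 or a number of a turn 10.7, either way. A call with a gripper value outside its range is refused whole. The fingers move at their own pace and stop on an object; "squeeze" is the grip in N (left out, the last holds). Time passes only in rows, so rows that do not move let the fingers close. It gives the time, the measured TCP pose, the force and the opening at its end, in the units of the state.
- robot.get_obs(): the state, without advancing time (a new reading comes with each control period).
- robot.camera(name): name is "scene" or "top" or "wrist"; returns (picture, depth): 480x640x3 uint8, blue, green, red; 480x640 float32, m along the optical axis (not along the pixel's ray), 0 where there is no reading.
- robot.camera_model(name): a dict with "fx", "fy", "cx", "cy" (pixels), "R" (3x3) and "t" (3): a world point X has camera coordinates R X + t. Camera axes: x right, y down, z forward; pixel columns grow to the right and rows downward; lengths in m; the calibration is good to about 2 mm. A picture is of the moment at which its call begins: read the wrist's pose just before it. camera_model takes no time and is no camera call; for the wrist camera it gives the pose at the moment of the call.
- robot.hand_in(): hands the job in, once; it reports no verdict.
The state is a dict: "time": time; "q": joint angles; "joint_velocities": joint speeds; "joint_torque": joint torques, N m; "position": TCP position; "tool_rot": TCP orientation; "ft_force": force on the tool from outside, world axes, zero at the start; "moment": the same for the moment, N m; "grip_width": finger opening in m.
Only numpy, scipy, OpenCV 4.12 (cv2) and the standard library are available. Lean on these libraries where they do the work, as an engineer would, in place of code of your own. Each camera call takes 0.05 s, during which the arm holds its last target. There are 200 camera calls.

TASK

The vented kraft carton and the white carton are in each other's trays: swap them, so that the vented carton (orange labels) stands flat in the orange-labelled tray and the white carton (green labels) flat in the green-labelled tray; the empty grey tray is free for setting one down meanwhile. Stack the blue carton on the vented one without shutting off its vents: lay the two wooden battens crosswise on top of the vented carton, one on each side of the vent holes, and set the blue carton level and centred on both battens, lengthwise with the carton below. Keep the cartons upright, do not disturb the cup stack or the tape roll, and let go of everything.

Things in the scene. Friction and masses are not known exactly. Their poses are not given: they have to be found in the camera images.
- vented_carton_center (a point): Centre (half-way up) of the loose kraft-brown carton with vent holes: 150 long (its x) x 62 wide (its y) x 80 mm high (its z, up), about 0.26 kg. Orange labels at both ends; 20 dark vent holes in the middle of its flat top, within 28 mm of the centre along its length and within 25 mm across it; the top beyond them is plain. It has no right or wrong way round. At the start it stands in the green-labelled tray.
- white_carton_center (a point): Centre (half-way up) of the loose white carton with green labels at both ends: 150 long (its x) x 62 wide (its y) x 80 mm high (its z, up), about 0.3 kg; it has no right or wrong way round. At the start it stands in the orange-labelled tray.
- blue_carton_center (a point): Centre (half-way up) of the loose, smaller blue carton with a tan tape strip along its top: 130 long (its x) x 60 wide (its y) x 60 mm high (its z, up), about 0.18 kg. At the start it stands on the bench.
- pine_batten_center (a point): Centre of the pale pine batten, a loose square wooden stick 80 long (its x) x 18 x 18 mm, lying on the bench at the start. The two battens are interchangeable; a good place for each is 48 mm from the vented carton's centre along its length.
- dark_batten_center (a point): Centre of the dark wood batten, a loose square stick 80 long (its x) x 18 x 18 mm, lying on the bench at the start.
- orange_tray: Fixed shallow grey stock tray with an orange label at each end. Outside 184 long (its x) x 96 wide (its y) x 18 mm high; walls 4 mm, floor 4 mm thick, so inside 176 x 88 mm. Origin under the centre, on the bench; z up. Its label card sticks out 18 mm beyond the end at +x.
- green_tray: Fixed shallow grey stock tray, the same as the orange-labelled one but with green labels. Origin under the centre, on the bench.
- grey_tray: Fixed shallow grey stock tray of the same size with no label, empty: the free place. Origin under the centre, on the bench.
- cup_stack_center (a point): Bystander, leave alone: loose standing tower of nested kraft paper cups, 62 mm across and 116 mm high, easily knocked over. The point is 58 mm up on its axis.
- tape_roll_center (a point): Bystander, leave alone: loose roll of brown packing tape lying flat, 100 mm across and 48 mm high. The point is its centre.
Mind the look-alikes: they are no part of the job. Leave any purple or yellow look-alike of the part that bears dark_batten_center alone.

How it is judged:
By the outcome, as a careful person would: the job done as asked, in the order asked, and still so for the second after the job is handed in, with the robot touching nothing.
It also fails if it takes over 144 s, if anything falls off the work surface, if the arm or the gripper's body presses on something with over 40 N, if the wrist force passes 120 N, or if a joint passes its speed limit or range.

## Working session

There is one attempt and no reset: what is moved stays moved. The work goes in short steps, Python scripts to look and compute and a tool call to move; the robot and the scene stay as the last step left them, time stands still between calls to the robot, and variables do not carry over. Pictures are saved under pics/ and viewed, about 12 in all and at most 16, crops included, and the job is handed in when it is done.

Besides the shell and the picture viewer there is one more tool, called after "Emit:" by a JSON object that holds its "fn" and its "kwargs", one argument or row to a line. drive_tool: Moves the arm, as the interface text tells. Its arguments: {"type":"object","properties":{"series":{"type":"array"},"squeeze":{"type":"number"}},"required":["series"]}

```bash
ls; mkdir -p pics; cat > h.py <<'E'
import numpy as np, cv2
from rig import robot
def snap(n):
    m=robot.camera_model(n); im,d=robot.camera(n); return im,d,m
def plane(m,u,v,z):
    R=np.array(m["R"]);t=np.array(m["t"]);c=-R.T@t
    r=R.T@np.array([(u-m["cx"])/m["fx"],(v-m["cy"])/m["fy"],1]); return c+r*(z-c[2])/r[2]
def cloud(d,m):
    v,u=np.mgrid[:480,:640];p=np.stack([(u-m["cx"])/m["fx"]*d,(v-m["cy"])/m["fy"]*d,d],-1)
    return (p-np.array(m["t"]))@np.array(m["R"])
E
python3 - <<'E'
from h import *
for n in("scene","top"):
    im,d,m=snap(n); cv2.imwrite(f"pics/{n}0.png",im); np.savez(f"{n}0.npz",im=im,d=d,**m); print(n,m)
o=robot.get_obs();print(o["time"],o["position"],o["tool_rot"],o["ft_force"],o["grip_width"])
E
```

```text
pics
scene {'fx': 581.309889240127, 'fy': 581.309889240127, 'cx': 323.0879004008558, 'cy': 240.42335044234304, 'R': array([[-0.85618879,  0.51665238, -0.00332923],
       [ 0.320699  ,  0.52638353, -0.78744684],
       [-0.40508383, -0.67527083, -0.61637358]]), 't': array([ 0.44416566, -0.1018358 ,  1.54141144])}
top {'fx': 619.5117403659866, 'fy': 619.5117403659866, 'cx': 325.77833081212924, 'cy': 244.28392495769924, 'R': array([[ 0.01110984, -0.99992766, -0.00460928],
       [-0.98216629, -0.01004706, -0.18774568],
       [ 0.18768579,  0.00661291, -0.98220686]]), 't': array([-0.00366335,  0.51795874,  1.30828559])}
0.1 [0.25375564 0.57045381 0.2216607 ] [ 2.07865263e-01  9.78156989e-01 -8.99823230e-04 -3.57818998e-04] [ 1.18976749 -0.10048944 -0.47682657] 0.08701872013832657
```

View pics/scene0.png

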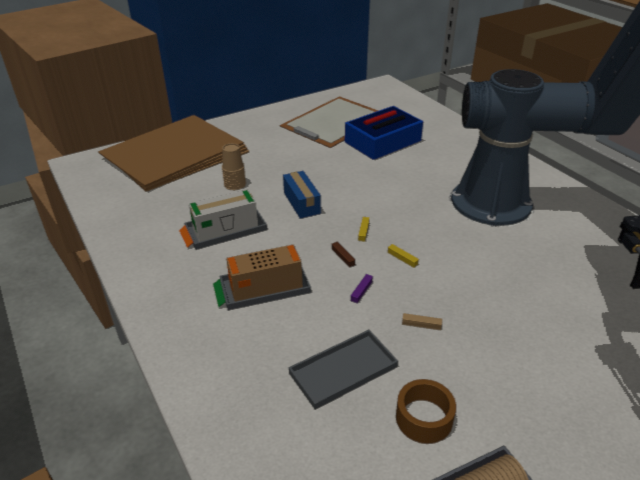

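View pics/top0.png

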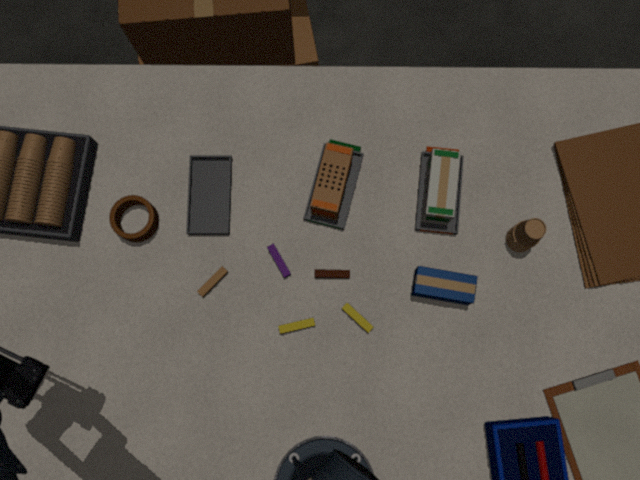

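The top view shows vented carton (333,183), white (441,187), blue (444,285), pine batten (213,281), dark batten (332,274) and empty grey tray (210,195). The scene view agrees. Yellow and purple sticks are look-alikes.

```bash
cat >> h.py <<'E'
def rect(P):
    (c,s,a)=cv2.minAreaRect((P[:,:2]*1000).astype(np.float32))
    if s[0]<s[1]: s=s[::-1]; a+=90
    a=(a+90)%180-90
    return np.round(c,1),np.round(s,1),round(a,1)
def big(mask):
    n,l,st,_=cv2.connectedComponentsWithStats(mask.astype(np.uint8))
    return l==1+np.argmax(st[1:,4])
def obj(im,d,m,box,zlo,zhi):
    u0,v0,u1,v1=box; P=cloud(d,m); w=np.zeros(d.shape,bool); w[v0:v1,u0:u1]=1
    k=big(w&(d>0)&(P[...,2]>zlo)&(P[...,2]<zhi)); Q=P[k]
    return rect(Q),k.sum(),np.round(np.median(Q[:,2])*1000,1)
E
python3 - <<'E'
from h import *
z=np.load("top0.npz");im,d=z["im"],z["d"];m={k:z[k] for k in("fx","fy","cx","cy","R","t")}
for n,b,lo,hi in[("vent",(290,120,375,240),.07,.1),("white",(405,130,475,240),.07,.1),("blue",(400,255,490,315),.05,.075),
 ("pine",(190,260,235,305),.009,.03),("dark",(308,262,356,288),.009,.03),
 ("greytray",(175,145,245,245),.010,.03),("greentray",(290,130,375,235),.009,.025),("orangetray",(405,130,475,240),.009,.025),
 ("cup",(495,205,555,260),.1,.13),("tape",(100,185,170,250),.035,.06)]:
    print(n,*obj(im,d,m,b,lo,hi))
P=cloud(d,m);print(P[100,100],P[400,200])
# tray rims in-plane: outlines by dark mask
g=cv2.cvtColor(im,cv2.COLOR_BGR2HSV);print([g[y,x].tolist() for y,x in[(195,210),(220,420),(300,200),(215,310)]])
cv2.imwrite("pics/topz.png",cv2.resize(im[125:315,170:500],None,fx=2.4,fy=2.4,interpolation=cv2.INTER_CUBIC))
E
```

```text
vent (array([661.5,  -8.3]), array([152.3,  62.3]), -13.0) 1923 84.2
white (array([ 651.4, -250.9]), array([154.1,  63.2]), -6.6) 1976 84.1
blue (array([ 432. , -255.2]), array([130.6,  61.6]), 80.8) 1721 60.0
pine (array([438.3, 254.6]), array([79.4, 20. ]), -42.6) 321 17.4
dark (array([458.5, -11.3]), array([78.2, 18.5]), 89.7) 292 17.7
greytray (array([639.1, 271.3]), array([187.1,  97.5]), 0.5) 575 17.5
greentray (array([668.8, -15. ]), array([202.2,  96.3]), -14.0) 550 16.7
orangetray (array([ 655.1, -255.5]), array([200.8,  97.7]), -5.3) 540 17.1
cup (array([ 543.2, -433.4]), array([47.4, 45.7]), -88.5) 443 112.3
tape (array([576.9, 434.3]), array([100.4,  97.3]), 47.0) 792 46.9
[0.87030594 0.54254983 0.0031209 ] [ 0.18058331  0.27142456 -0.00096838]
[[135, 8, 64], [0, 16, 63], [25, 25, 121], [15, 8, 65]]
```

View pics/topz.png

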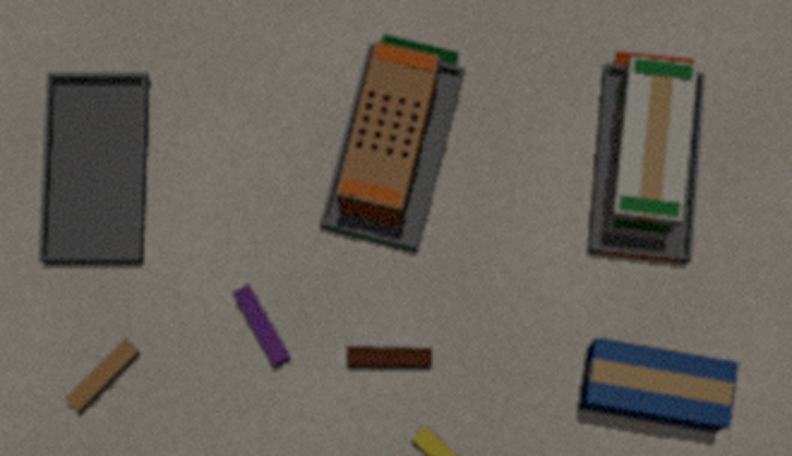

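```bash
cat >> h.py <<'E'
from scipy.spatial.transform import Rotation as Ro
def plan(x,y,z,psi):
    """remaining turn (deg, tool axes) and then shift (mm, tool axes after the turn) to TCP x,y,z (mm), jaws along psi (deg)"""
    o=robot.get_obs(); R=Ro.from_quat(o["tool_rot"]); p=np.array(o["position"])*1000
    c,s=np.cos(np.radians(psi)),np.sin(np.radians(psi))
    T=Ro.from_matrix(np.array([[-s,c,0],[c,s,0],[0,0,-1]]))
    print("t",round(o["time"],2),"p",p.round(1),"psi",round(np.degrees(np.arctan2(*R.as_matrix()[1::-1,1])),1),"F",np.round(o["ft_force"],1),"w",round(o["grip_width"]*1000,1),
     "| turn",np.round((R.inv()*T).as_rotvec(degrees=True),1),"shift",np.round(T.inv().apply(np.array([x,y,z])-p),1))
E
python3 -c "
from h import *
plan(661.5,-8.3,222,77)"
```

```text
t 0.1 p [253.8 570.5 221.7] psi 66.0 F [ 1.2 -0.1 -0.5] w 87.0 | turn [ -0.1  -0.  -11. ] shift [-5.275e+02 -4.722e+02 -3.000e-01]
```

Emit:
{"fn": "drive_tool", "kwargs": {
  "series": [
    [0,0,0,0,0,-10.7,1],
    [0,0,0,0,0,-0.3,1],
    [-0.044,-0.039,0,0,0,0,1],
    [-0.044,-0.039,0,0,0,0,1],
    [-0.044,-0.039,0,0,0,0,1]
  ],
  "squeeze": 20
}}

```text
time: 0.72
position: [0.3571, 0.426, 0.2224]
tool_rot: [0.114, 0.993, 0.0, 0.0]
ft_force: [1.0, 0.5, -0.4]
grip_width: 0.0872
```

Emit:
{"fn": "drive_tool", "kwargs": {
  "series": [
    [-0.044,-0.039,0,0,0,0,1],
    [-0.044,-0.039,0,0,0,0,1],
    [-0.044,-0.039,0,0,0,0,1],
    [-0.044,-0.039,0,0,0,0,1],
    [-0.044,-0.039,0,0,0,0,1]
  ]
}}

```text
time: 1.35
position: [0.5278, 0.1861, 0.2225]
tool_rot: [0.115, 0.993, 0.0, 0.0]
ft_force: [-0.1, -0.1, 0.1]
grip_width: 0.0868
```

Emit:
{"fn": "drive_tool", "kwargs": {
  "series": [
    [-0.044,-0.039,0,0,0,0,1],
    [-0.044,-0.039,0,0,0,0,1],
    [-0.044,-0.039,0,0,0,0,1],
    [-0.044,-0.039,0,0,0,0,1],
    [0,0,0,0,0,0,1]
  ]
}}

```text
time: 1.98
position: [0.6658, -0.0083, 0.222]
tool_rot: [0.117, 0.993, -0.001, 0.001]
ft_force: [-0.1, 0.1, -0.8]
grip_width: 0.0869
```

```bash
python3 -c "
from h import *
plan(661.5,-8.3,40,77)
im,d,m=snap('wrist');cv2.imwrite('pics/w1.png',im);np.savez('w1.npz',im=im,d=d,**m)
print(obj(im,d,m,(0,0,640,480),.078,.09))
plan(661.5,-8.3,40,77)"
```

```text
t 1.98 p [665.8  -8.3 222. ] psi 76.5 F [-0.1  0.1 -0.8] w 86.9 | turn [-0.   0.1 -0.5] shift [  4.2  -1.  182. ]
((array([660.8,  -7.8]), array([149.7,  62.1]), -13.1), np.int64(17161), np.float64(85.1))
t 2.02 p [663.9  -5.8 221.8] psi 76.7 F [-0.8  0.9  0.4] w 87.2 | turn [ 0.  -0.  -0.3] shift [  1.8  -3.  181.8]
```

View pics/w1.png

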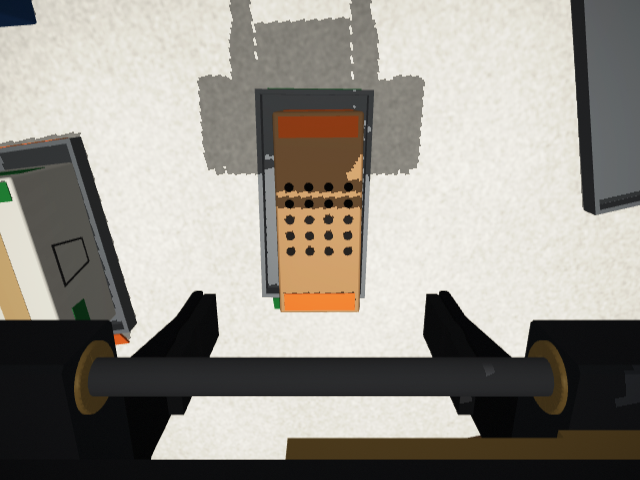

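The wrist view shows the vented carton upright at about (318,210), clear of both fingers. It measures 150×62 at (661,−8), angle −13.1°, which matches the top view. I'll descend and grasp.

Emit:
{"fn": "drive_tool", "kwargs": {
  "series": [
    [0.002,-0.004,0.048,0,0,-0.3,1],
    [0,0,0.048,0,0,0,1],
    [0,0,0.048,0,0,0,1],
    [0,0,0.028,0,0,0,1],
    [0,0,0.02,0,0,0,1]
  ],
  "squeeze": 25
}}

```text
time: 2.65
position: [0.6589, -0.0055, 0.029]
tool_rot: [0.111, 0.994, 0.0, -0.001]
ft_force: [1.1, -0.6, 0.5]
grip_width: 0.0869
```

Emit:
{"fn": "drive_tool", "kwargs": {
  "series": [
    [0,0,0,0,0,0,0.5],
    [0,0,0,0,0,0,0.5],
    [0,0,0,0,0,0,0.5],
    [0,0,0,0,0,0,0.5],
    [0,0,0,0,0,0,0.5]
  ]
}}

```text
time: 3.28
position: [0.6616, -0.0077, 0.0322]
tool_rot: [0.111, 0.994, -0.0, 0.001]
ft_force: [-0.5, -0.5, 6.3]
grip_width: 0.0616
```

```bash
python3 -c "
from h import *
plan(639.1,271.3,31,90.5)"
```

```text
t 3.27 p [661.6  -7.7  32.2] psi 77.3 F [-0.5 -0.5  6.3] w 61.6 | turn [ -0.    0.2 -13.2] shift [ 20.1 279.2   1.2]
```

Emit:
{"fn": "drive_tool", "kwargs": {
  "series": [
    [0,0,-0.02,0,0,0,0.5],
    [0,0,-0.04,0,0,0,0.5],
    [0,0,0,0,0,-10,0.5],
    [0,0,0,0,0,-3.2,0.5],
    [0.004,0.054,0,0,0,0,0.5]
  ]
}}

```text
time: 3.9
position: [0.6573, 0.0436, 0.0914]
tool_rot: [-0.002, 1.0, -0.001, 0.001]
ft_force: [0.0, 0.9, -2.8]
grip_width: 0.0623
```

Emit:
{"fn": "drive_tool", "kwargs": {
  "series": [
    [0.004,0.056,0,0,0,0,0.5],
    [0.004,0.056,0,0,0,0,0.5],
    [0.004,0.056,0,0,0,0,0.5],
    [0.004,0.056,0,0,0,0,0.5],
    [0,0,0,0,0,0,0.5]
  ]
}}

```text
time: 4.53
position: [0.6362, 0.2758, 0.0909]
tool_rot: [-0.007, 1.0, 0.001, -0.0]
ft_force: [-0.8, -0.7, -3.2]
grip_width: 0.0622
```

Emit:
{"fn": "drive_tool", "kwargs": {
  "series": [
    [0,0,0,0,0,0,0.5]
  ]
}}

```text
time: 4.65
position: [0.6373, 0.2708, 0.0906]
tool_rot: [-0.005, 1.0, -0.0, -0.0]
ft_force: [0.4, -0.6, -2.9]
grip_width: 0.062
```

```bash
python3 -c "
from h import *
plan(639.1,271.3,31,90.5)
im,d,m=snap('wrist');cv2.imwrite('pics/w2.png',im);np.savez('w2.npz',im=im,d=d,**m)
plan(639.1,271.3,31,90.5)"
```

```text
t 4.65 p [637.3 270.8  90.6] psi 90.6 F [ 0.4 -0.6 -2.9] w 62.0 | turn [-0.  -0.1  0.1] shift [-1.8  0.5 59.6]
t 4.7 p [637.7 269.9  90.5] psi 90.5 F [-0.  -0.5 -3.4] w 62.0 | turn [-0.  -0.1 -0. ] shift [-1.4  1.4 59.5]
```

View pics/w2.png

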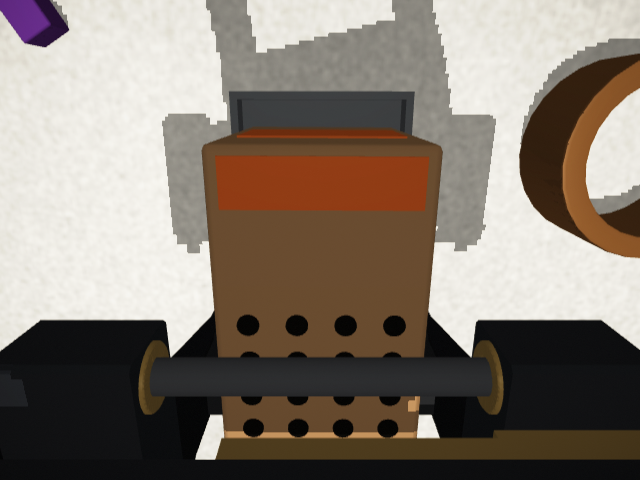

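The view shows the carton hanging upright, with the grey tray's near end centred behind it at (322,112). I'll lower, release and rise.

Emit:
{"fn": "drive_tool", "kwargs": {
  "series": [
    [-0.001,0.001,0.04,0,0,0,0.5],
    [0,0,0.015,0,0,0,0.5],
    [0,0,0.004,0,0,0,0.5],
    [0,0,0,0,0,0,0.5],
    [0,0,0,0,0,0,1]
  ]
}}

```text
time: 5.32
position: [0.6404, 0.2714, 0.0327]
tool_rot: [-0.004, 1.0, 0.0, 0.001]
ft_force: [0.0, 0.3, 0.4]
grip_width: 0.0665
```

Emit:
{"fn": "drive_tool", "kwargs": {
  "series": [
    [0,0,0,0,0,0,1],
    [0,0,0,0,0,0,1],
    [0,0,-0.05,0,0,0,1],
    [0,0,-0.06,0,0,0,1],
    [0,0,-0.06,0,0,0,1]
  ]
}}

```text
time: 5.95
position: [0.639, 0.2717, 0.2032]
tool_rot: [-0.004, 1.0, 0.0, 0.0]
ft_force: [1.1, 0.5, 0.3]
grip_width: 0.0873
```

```bash
python3 -c "
from h import *
plan(651.4,-250.9,200,83.4)
im,d,m=snap('wrist')
print(obj(im,d,m,(0,0,640,480),.078,.09))"
```

```text
t 5.95 p [639.  271.7 203.2] psi 90.5 F [1.1 0.5 0.3] w 87.3 | turn [0.  0.  7.1] shift [ -72.4 -517.7    3.2]
((array([638.8, 271.5]), array([149.7,  62.1]), 0.3), np.int64(18955), np.float64(85.1))
```

Emit:
{"fn": "drive_tool", "kwargs": {
  "series": [
    [0,0,0,0,0,7.1,1],
    [-0.008,-0.057,0,0,0,0,1],
    [-0.008,-0.058,0,0,0,0,1],
    [-0.008,-0.058,0,0,0,0,1],
    [-0.008,-0.058,0,0,0,0,1]
  ]
}}

```text
time: 6.62
position: [0.6444, 0.0369, 0.2017]
tool_rot: [0.057, 0.998, -0.0, 0.001]
ft_force: [0.6, -1.0, 0.5]
grip_width: 0.0872
```

Emit:
{"fn": "drive_tool", "kwargs": {
  "series": [
    [-0.008,-0.058,0,0,0,0,1],
    [-0.008,-0.058,0,0,0,0,1],
    [-0.008,-0.058,0,0,0,0,1],
    [-0.008,-0.058,0,0,0,0,1],
    [-0.008,-0.055,0,0,0,0,1]
  ]
}}

```text
time: 7.25
position: [0.6511, -0.2533, 0.2016]
tool_rot: [0.058, 0.998, -0.0, 0.0]
ft_force: [0.6, -0.4, 0.8]
grip_width: 0.0869
```

Emit:
{"fn": "drive_tool", "kwargs": {
  "series": [
    [0,0,0,0,0,0,1],
    [0,0,0,0,0,0,1]
  ]
}}

```text
time: 7.5
position: [0.6508, -0.2509, 0.2012]
tool_rot: [0.058, 0.998, 0.001, -0.0]
ft_force: [0.6, -0.9, -0.1]
grip_width: 0.0868
```

```bash
python3 -c "
from h import *
plan(651.4,-250.9,30,83.4)
im,d,m=snap('wrist')
print(obj(im,d,m,(0,0,640,480),.078,.09))
im,d,m=snap('top');np.savez('top1.npz',im=im,d=d,**m)
P=cloud(d,m)
for n,b in(('green',(290,125,375,240)),('orange',(405,130,475,240))):
  w=np.zeros(d.shape,bool);w[b[1]:b[3],b[0]:b[2]]=1
  print(n,obj(im,d,m,b,.009,.025))
plan(651.4,-250.9,30,83.4)"
```

```text
t 7.5 p [ 650.8 -250.9  201.2] psi 83.4 F [ 0.6 -0.9 -0.1] w 86.8 | turn [ 0.1 -0.  -0. ] shift [-6.000e-01  1.000e-01  1.712e+02]
((array([ 651.1, -250.8]), array([150.6,  62.2]), -6.9), np.int64(19261), np.float64(85.1))
green ((array([724.7, -28.8]), array([96.4, 87.2]), 75.9), np.int64(352), np.float64(15.9))Traceback (most recent call last):
  File "<string>", line 10, in <module>
    print(n,obj(im,d,m,b,.009,.025))
            ~~~^^^^^^^^^^^^^^^^^^^^
  File "h.py", line 21, in obj
    k=big(w&(d>0)&(P[...,2]>zlo)&(P[...,2]<zhi)); Q=P[k]
  File "h.py", line 18, in big
    return l==1+np.argmax(st[1:,4])
                ~~~~~~~~~^^^^^^^^^^
    return _wrapfunc(a, 'argmax', axis=axis, out=out, **kwds)
    return bound(*args, **kwds)
ValueError: attempt to get argmax of an empty sequence
```

Emit:
{"fn": "drive_tool", "kwargs": {
  "series": [
    [0,0,0.05,0,0,0,1],
    [0,0,0.05,0,0,0,1],
    [0,0,0.041,0,0,0,1],
    [0,0,0.02,0,0,0,1],
    [0,0,0.01,0,0,0,1]
  ]
}}

```text
time: 8.22
position: [0.6513, -0.2502, 0.03]
tool_rot: [0.057, 0.998, 0.0, -0.0]
ft_force: [0.4, -0.1, 0.4]
grip_width: 0.0871
```

Emit:
{"fn": "drive_tool", "kwargs": {
  "series": [
    [0,0,0,0,0,0,0.5],
    [0,0,0,0,0,0,0.5],
    [0,0,0,0,0,0,0.5],
    [0,0,0,0,0,0,0.5]
  ]
}}

```text
time: 8.72
position: [0.6518, -0.2518, 0.032]
tool_rot: [0.058, 0.998, -0.0, 0.001]
ft_force: [0.1, -0.2, 4.5]
grip_width: 0.0619
```

Emit:
{"fn": "drive_tool", "kwargs": {
  "series": [
    [0,0,-0.02,0,0,0,0.5],
    [0,0,-0.04,0,0,0,0.5],
    [0,0,0,0,0,7.4,0.5],
    [0,0,0,0,0,0,0.5]
  ]
}}

```text
time: 9.22
position: [0.6508, -0.251, 0.0914]
tool_rot: [0.121, 0.993, 0.0, -0.0]
ft_force: [0.2, -0.1, -3.6]
grip_width: 0.0618
```

```bash
python3 -c "
from h import *
plan(660,-12.8,31,76)"
```

```text
t 9.22 p [ 650.8 -251.    91.4] psi 76.1 F [ 0.2 -0.1 -3.6] w 61.8 | turn [ 0.  -0.   0.1] shift [ 48.7 233.4  60.4]
```

Emit:
{"fn": "drive_tool", "kwargs": {
  "series": [
    [0.01,0.047,0,0,0,0,0.5],
    [0.01,0.047,0,0,0,0,0.5],
    [0.01,0.047,0,0,0,0,0.5],
    [0.01,0.047,0,0,0,0,0.5],
    [0.009,0.045,0,0,0,0,0.5]
  ]
}}

```text
time: 9.85
position: [0.6588, -0.0115, 0.0898]
tool_rot: [0.121, 0.993, 0.0, -0.001]
ft_force: [0.7, 0.2, -3.4]
grip_width: 0.0617
```

Emit:
{"fn": "drive_tool", "kwargs": {
  "series": [
    [0,0,0,0,0,0,0.5],
    [0,0,0,0,0,0,0.5]
  ]
}}

```text
time: 10.1
position: [0.6594, -0.0132, 0.09]
tool_rot: [0.121, 0.993, -0.0, -0.001]
ft_force: [-1.0, -0.6, -4.0]
grip_width: 0.062
```

```bash
python3 -c "
from h import *
plan(660,-12.8,31,76)
im,d,m=snap('wrist')
print(obj(im,d,m,(230,60,420,160),.009,.025)); cv2.imwrite('pics/w3.png',im)"
```

```text
t 10.1 p [659.4 -13.2  90. ] psi 76.1 F [-1.  -0.6 -4. ] w 62.0 | turn [-0.  -0.1  0.1] shift [-0.5  0.6 59. ]
((array([581.2,   7.3]), array([96.1, 20.7]), 76.0), np.int64(2430), np.float64(18.8))
```

View pics/w3.png

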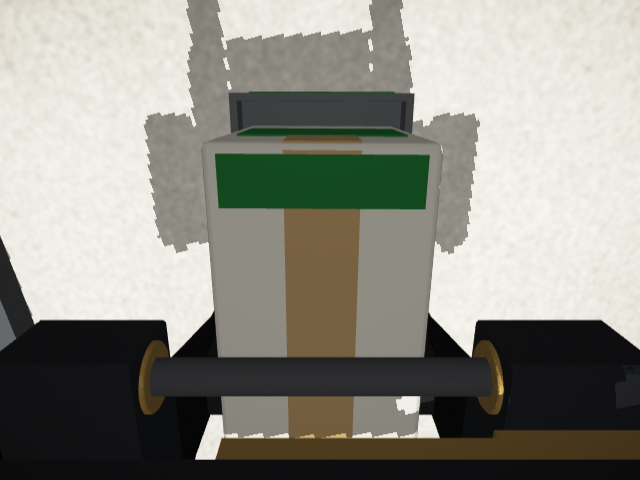

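The view shows the white carton upright above the green tray, with the tray end centred at (322,112). The tray centre works out at (660,−12.5), as planned. Lower and release.

Emit:
{"fn": "drive_tool", "kwargs": {
  "series": [
    [0,0,0.04,0,0,0,0.5],
    [0,0,0.015,0,0,0,0.5],
    [0,0,0.004,0,0,0,0.5],
    [0,0,0,0,0,0,0.5],
    [0,0,0,0,0,0,1]
  ]
}}

```text
time: 10.78
position: [0.6615, -0.0139, 0.0328]
tool_rot: [0.122, 0.993, -0.0, 0.002]
ft_force: [-0.4, 0.3, -0.5]
grip_width: 0.0662
```

Emit:
{"fn": "drive_tool", "kwargs": {
  "series": [
    [0,0,0,0,0,0,1],
    [0,0,0,0,0,0,1],
    [0,0,-0.05,0,0,0,1],
    [0,0,-0.06,0,0,0,1],
    [0,0,-0.05,0,0,0,1]
  ]
}}

```text
time: 11.4
position: [0.6604, -0.0133, 0.1941]
tool_rot: [0.122, 0.993, -0.0, 0.001]
ft_force: [0.3, -0.8, 0.2]
grip_width: 0.0872
```

```bash
python3 -c "
from h import *
plan(638.8,271.5,190,90.3)
im,d,m=snap('wrist')
print(obj(im,d,m,(0,0,640,480),.078,.09))"
```

```text
t 11.4 p [660.4 -13.3 194.1] psi 76.0 F [ 0.3 -0.8  0.2] w 87.2 | turn [ -0.    0.1 -14.3] shift [ 20.2 284.9   4.1]
((array([660., -13.]), array([151.1,  62.2]), -14.3), np.int64(20203), np.float64(85.1))
```

Emit:
{"fn": "drive_tool", "kwargs": {
  "series": [
    [0,0,0,0,0,-10,1],
    [0,0,0,0,0,-4.3,1],
    [0.004,0.057,0,0,0,0,1],
    [0.004,0.057,0,0,0,0,1],
    [0.004,0.057,0,0,0,0,1]
  ]
}}

```text
time: 12.08
position: [0.6469, 0.1591, 0.1916]
tool_rot: [-0.002, 1.0, 0.0, 0.0]
ft_force: [0.9, -0.4, 0.1]
grip_width: 0.087
```

Emit:
{"fn": "drive_tool", "kwargs": {
  "series": [
    [0.004,0.057,0,0,0,0,1],
    [0.004,0.057,0,0,0,0,1],
    [0,0,0,0,0,0,1],
    [0,0,0,0,0,0,1]
  ]
}}

```text
time: 12.58
position: [0.6381, 0.2714, 0.1913]
tool_rot: [-0.003, 1.0, -0.0, -0.0]
ft_force: [0.9, 0.2, -0.1]
grip_width: 0.0871
```

```bash
python3 -c "
from h import *
plan(638.8,271.5,31,90.3)"
```

```text
t 12.57 p [638.1 271.4 191.3] psi 90.4 F [ 0.9  0.2 -0.1] w 87.1 | turn [-0.  -0.   0.1] shift [ -0.7   0.  160.3]
```

Emit:
{"fn": "drive_tool", "kwargs": {
  "series": [
    [0,0,0.05,0,0,0,1],
    [0,0,0.05,0,0,0,1],
    [0,0,0.04,0,0,0,1],
    [0,0,0.02,0,0,0,1],
    [0,0,0,0,0,0,1]
  ]
}}

```text
time: 13.2
position: [0.6379, 0.2701, 0.0303]
tool_rot: [-0.002, 1.0, -0.0, -0.001]
ft_force: [0.8, -0.3, 0.7]
grip_width: 0.0868
```

Emit:
{"fn": "drive_tool", "kwargs": {
  "series": [
    [0,0,0,0,0,0,0.5],
    [0,0,0,0,0,0,0.5],
    [0,0,0,0,0,0,0.5],
    [0,0,0,0,0,0,0.5]
  ]
}}

```text
time: 13.7
position: [0.6391, 0.2714, 0.0329]
tool_rot: [-0.003, 1.0, -0.0, 0.001]
ft_force: [-0.4, -2.0, 5.5]
grip_width: 0.0617
```

Emit:
{"fn": "drive_tool", "kwargs": {
  "series": [
    [0,0,-0.02,0,0,0,0.5],
    [0,0,-0.045,0,0,0,0.5],
    [0,0,-0.045,0,0,0,0.5],
    [0,0,0,0,0,5.7,0.5],
    [0,0,0,0,0,0,0.5]
  ]
}}

```text
time: 14.32
position: [0.6379, 0.2718, 0.1425]
tool_rot: [0.046, 0.999, 0.0, 0.0]
ft_force: [0.8, -0.3, -2.9]
grip_width: 0.0619
```

```bash
python3 -c "
from h import *
plan(646.1,-254.7,31,84.7)"
```

```text
t 14.32 p [637.9 271.8 142.5] psi 84.7 F [ 0.8 -0.3 -2.9] w 61.9 | turn [ 0.  0. -0.] shift [ -56.8 -523.5  111.5]
```

Emit:
{"fn": "drive_tool", "kwargs": {
  "series": [
    [-0.006,-0.052,0,0,0,0,0.5],
    [-0.006,-0.052,0,0,0,0,0.5],
    [-0.006,-0.053,0,0,0,0,0.5],
    [-0.006,-0.053,0,0,0,0,0.5],
    [-0.006,-0.053,0,0,0,0,0.5]
  ]
}}

```text
time: 14.95
position: [0.6424, 0.0056, 0.1405]
tool_rot: [0.046, 0.999, 0.0, -0.001]
ft_force: [1.2, -0.6, -3.0]
grip_width: 0.062
```

Emit:
{"fn": "drive_tool", "kwargs": {
  "series": [
    [-0.006,-0.053,0,0,0,0,0.5],
    [-0.006,-0.052,0,0,0,0,0.5],
    [-0.005,-0.052,0,0,0,0,0.5],
    [-0.005,-0.052,0,0,0,0,0.5],
    [-0.005,-0.052,0,0,0,0,0.5]
  ]
}}

```text
time: 15.58
position: [0.6448, -0.2564, 0.1403]
tool_rot: [0.046, 0.999, 0.001, -0.001]
ft_force: [0.6, 0.3, -2.6]
grip_width: 0.0622
```

Emit:
{"fn": "drive_tool", "kwargs": {
  "series": [
    [0,0,0.025,0,0,0,0.5],
    [0,0,0.026,0,0,0,0.5],
    [0,0,0,0,0,0,0.5],
    [0,0,0,0,0,0,0.5]
  ]
}}

```text
time: 16.08
position: [0.6461, -0.2553, 0.0907]
tool_rot: [0.047, 0.999, 0.0, 0.0]
ft_force: [-0.8, -0.8, -2.9]
grip_width: 0.0615
```

```bash
python3 -c "
from h import *
plan(646.1,-254.7,31,84.7)
im,d,m=snap('wrist')
print(obj(im,d,m,(230,60,420,160),.009,.025)); cv2.imwrite('pics/w4.png',im)"
```

```text
t 16.07 p [ 646.1 -255.3   90.7] psi 84.7 F [-0.8 -0.8 -2.9] w 61.5 | turn [ 0.  0. -0.] shift [ 0.   0.6 59.7]
((array([ 566.8, -246.4]), array([96.3, 21.8]), 84.4), np.int64(2388), np.float64(18.9))
```

View pics/w4.png

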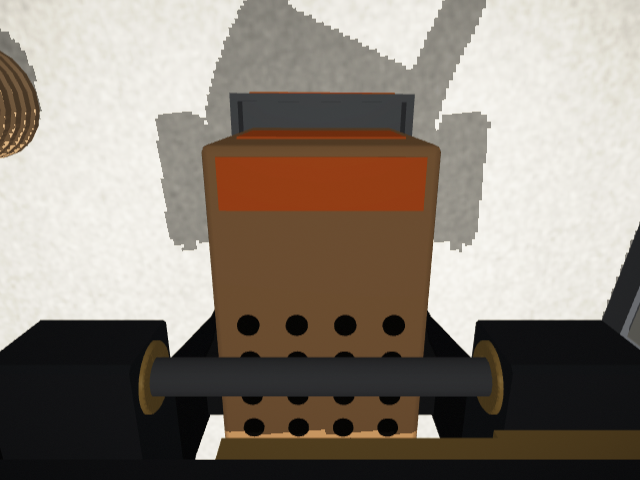

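The vented carton hangs upright and centred over the orange tray (rim at (322,112)), with the cup stack well clear at far left. Lower and release.

Emit:
{"fn": "drive_tool", "kwargs": {
  "series": [
    [0,0,0.04,0,0,0,0.5],
    [0,0,0.015,0,0,0,0.5],
    [0,0,0.004,0,0,0,0.5],
    [0,0,0,0,0,0,0.5],
    [0,0,0,0,0,0,1]
  ]
}}

```text
time: 16.75
position: [0.6473, -0.2562, 0.0332]
tool_rot: [0.047, 0.999, -0.001, 0.002]
ft_force: [0.3, 0.2, 0.5]
grip_width: 0.0664
```

Emit:
{"fn": "drive_tool", "kwargs": {
  "series": [
    [0,0,0,0,0,0,1],
    [0,0,0,0,0,0,1],
    [0,0,-0.05,0,0,0,1],
    [0,0,-0.06,0,0,0,1],
    [0,0,-0.05,0,0,0,1]
  ]
}}

```text
time: 17.38
position: [0.6464, -0.2558, 0.194]
tool_rot: [0.047, 0.999, -0.001, 0.001]
ft_force: [0.6, -0.3, 0.0]
grip_width: 0.0869
```

```bash
python3 -c "
from h import *
plan(458.5,-11.3,190,-.3)
plan(438.3,254.6,190,47.4)
im,d,m=snap('wrist')
print(obj(im,d,m,(0,0,640,480),.078,.09))"
```

```text
t 17.38 p [ 646.4 -255.8  194. ] psi 84.6 F [ 0.6 -0.3  0. ] w 86.9 | turn [ 0.   0.1 84.9] shift [ 243.5 -189.1    4. ]
t 17.38 p [ 646.4 -255.8  194. ] psi 84.6 F [ 0.6 -0.3  0. ] w 86.9 | turn [-0.   0.1 37.2] shift [498.6 234.9   4. ]
((array([ 646.3, -254.6]), array([150.1,  62.2]), -5.5), np.int64(20096), np.float64(85.1))
```

Emit:
{"fn": "drive_tool", "kwargs": {
  "series": [
    [0,0,0,0,0,10.6,1],
    [0,0,0,0,0,10.6,1],
    [0,0,0,0,0,10.6,1],
    [0,0,0,0,0,10.6,1],
    [0,0,0,0,0,10.6,1]
  ]
}}

```text
time: 18.05
position: [0.6458, -0.2555, 0.1914]
tool_rot: [0.49, 0.871, -0.0, 0.0]
ft_force: [0.7, -0.4, 0.6]
grip_width: 0.0868
```

Emit:
{"fn": "drive_tool", "kwargs": {
  "series": [
    [0,0,0,0,0,10.6,1],
    [0,0,0,0,0,10.6,1],
    [0,0,0,0,0,10.6,0.6],
    [0.04,-0.032,0,0,0,0,0.6],
    [0.041,-0.032,0,0,0,0,0.6]
  ]
}}

```text
time: 18.68
position: [0.5815, -0.1738, 0.1911]
tool_rot: [0.709, 0.705, 0.0, 0.0]
ft_force: [0.4, 0.7, -0.4]
grip_width: 0.0645
```

Emit:
{"fn": "drive_tool", "kwargs": {
  "series": [
    [0.041,-0.032,0,0,0,0,0.6],
    [0.041,-0.031,0,0,0,0,0.6],
    [0.04,-0.031,0,0,0,0,0.6],
    [0.04,-0.031,0,0,0,0,0.6],
    [0,0,0,0,0,0,0.6]
  ]
}}

```text
time: 19.3
position: [0.4541, -0.0091, 0.1914]
tool_rot: [0.707, 0.707, -0.001, -0.002]
ft_force: [0.9, -0.3, 1.1]
grip_width: 0.0521
```

Emit:
{"fn": "drive_tool", "kwargs": {
  "series": [
    [0,0,0.05,0,0,0,0.6],
    [0,0,0.02,0,0,0,0.6],
    [0,0,0,0,0,0,0.6],
    [0,0,0,0,0,0,0.6]
  ]
}}

```text
time: 19.8
position: [0.459, -0.0125, 0.1221]
tool_rot: [0.708, 0.706, 0.001, 0.001]
ft_force: [0.4, 0.5, 0.3]
grip_width: 0.0521
```

```bash
python3 -c "
from h import *
plan(458.5,-11.3,4,-.3)
im,d,m=snap('wrist');cv2.imwrite('pics/w5.png',im);np.savez('w5.npz',im=im,d=d,**m)
h=cv2.cvtColor(im,cv2.COLOR_BGR2HSV);P=cloud(d,m)
k=big((P[...,2]>.013)&(P[...,2]<.025)&(h[...,2]<120)&(h[...,0]<20)&(h[...,1]>80)&(d>0));print(rect(P[k]),k.sum(),np.median(P[k][:,2]))"
```

```text
t 19.8 p [459.  -12.5 122.1] psi -0.2 F [0.4 0.5 0.3] w 52.1 | turn [0.1 0.  0.1] shift [  1.2  -0.5 118.1]
(array([458.1, -10.2]), array([79.8, 17.8]), 89.7) 3206 0.018891622295452378
```

View pics/w5.png

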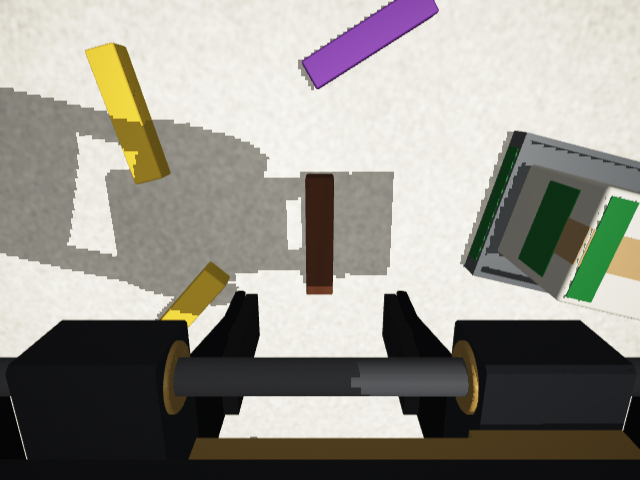

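The dark batten is centred between the fingers at (319,233), and the white carton stands flat in the green tray at right. Grasp.

Emit:
{"fn": "drive_tool", "kwargs": {
  "series": [
    [0.002,0,0.05,0,0,0,0.6],
    [0,0,0.045,0,0,0,0.6],
    [0,0,0.015,0,0,0,0.6],
    [0,0,0.008,0,0,0,0.6],
    [0,0,0,0,0,0,0.6]
  ],
  "squeeze": 20
}}

```text
time: 20.48
position: [0.4584, -0.01, 0.0042]
tool_rot: [0.708, 0.706, 0.0, 0.001]
ft_force: [0.4, -0.1, -0.4]
grip_width: 0.0525
```

Emit:
{"fn": "drive_tool", "kwargs": {
  "series": [
    [0,0,0,0,0,0,0],
    [0,0,0,0,0,0,0],
    [0,0,0,0,0,0,0],
    [0,0,0,0,0,0,0],
    [0,0,0,0,0,0,0]
  ]
}}

```text
time: 21.1
position: [0.4578, -0.0098, 0.0037]
tool_rot: [0.708, 0.706, 0.0, 0.0]
ft_force: [0.7, -0.4, 3.5]
grip_width: 0.0181
```

Emit:
{"fn": "drive_tool", "kwargs": {
  "series": [
    [0,0,-0.04,0,0,0,0],
    [0,0,-0.05,0,0,0,0],
    [0,0,-0.05,0,0,0,0],
    [0,0,0,0,0,5.2,0],
    [0,0,0,0,0,0,0]
  ]
}}

```text
time: 21.72
position: [0.4576, -0.0098, 0.1441]
tool_rot: [0.739, 0.673, 0.0, 0.0]
ft_force: [-0.3, 0.8, -0.1]
grip_width: 0.018
```

```bash
python3 -c "
from h import *
plan(694.1,-259.2,88,-5.5)"
```

```text
t 21.73 p [457.6  -9.8 144.1] psi -5.3 F [-0.3  0.8 -0.1] w 18.0 | turn [0.  0.  0.2] shift [-225.6  259.3   56.1]
```

Emit:
{"fn": "drive_tool", "kwargs": {
  "series": [
    [-0.038,0.043,0,0,0,0.2,0],
    [-0.038,0.043,0,0,0,0,0],
    [-0.038,0.043,0,0,0,0,0],
    [-0.038,0.043,0,0,0,0,0],
    [-0.037,0.043,0,0,0,0,0]
  ]
}}

```text
time: 22.35
position: [0.6535, -0.2198, 0.1415]
tool_rot: [0.74, 0.672, -0.001, -0.002]
ft_force: [0.6, 0.8, -0.0]
grip_width: 0.0174
```

Emit:
{"fn": "drive_tool", "kwargs": {
  "series": [
    [-0.037,0.044,0,0,0,0,0],
    [0,0,0.03,0,0,0,0],
    [0,0,0,0,0,0,0],
    [0,0,0,0,0,0,0]
  ]
}}

```text
time: 22.85
position: [0.6928, -0.259, 0.1127]
tool_rot: [0.74, 0.672, -0.0, -0.001]
ft_force: [0.2, 0.1, -0.6]
grip_width: 0.0181
```

```bash
python3 -c "
from h import *
plan(694.1,-259.2,88,-5.5)
im,d,m=snap('wrist');cv2.imwrite('pics/w6.png',im)
plan(694.1,-259.2,88,-5.5)"
```

```text
t 22.85 p [ 692.8 -259.   112.7] psi -5.5 F [ 0.2  0.1 -0.6] w 18.1 | turn [-0.1 -0.1 -0. ] shift [-0.1  1.3 24.7]
t 22.9 p [ 693.4 -259.2  113.8] psi -5.5 F [-0.4 -0.1  0.6] w 17.7 | turn [-0. -0. -0.] shift [ 0.1  0.7 25.8]
```

View pics/w6.png

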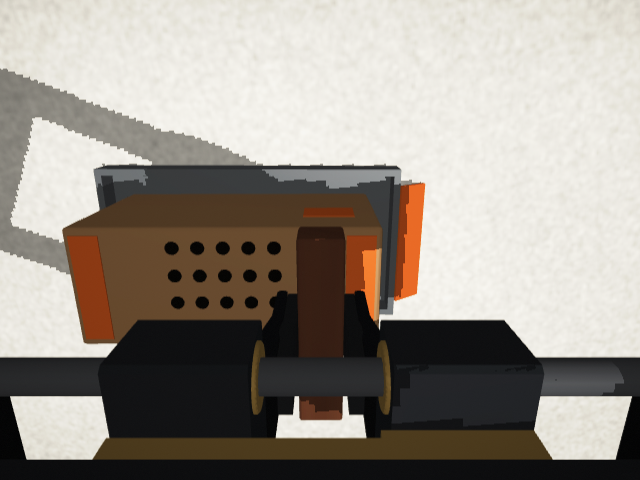

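The batten hangs level at (320,300), parallel to the carton's short edge and beyond the vent holes (at columns 170–275). Lower and release.

Emit:
{"fn": "drive_tool", "kwargs": {
  "series": [
    [0,0.001,0.017,0,0,0,0],
    [0,0,0.005,0,0,0,0],
    [0,0,0.003,0,0,0,0],
    [0,0,0,0,0,0,0],
    [0,0,0,0,0,0,0.4]
  ]
}}

```text
time: 23.52
position: [0.6948, -0.2601, 0.0889]
tool_rot: [0.741, 0.672, 0.0, 0.0]
ft_force: [-0.2, -0.1, 0.9]
grip_width: 0.0222
```

Emit:
{"fn": "drive_tool", "kwargs": {
  "series": [
    [0,0,0,0,0,0,0.4],
    [0,0,-0.03,0,0,0,0.4],
    [0,0,-0.06,0,0,0,0.6],
    [0,0,0,0,0,0,0.6],
    [0,0,0,0,0,0,0.6]
  ]
}}

```text
time: 24.15
position: [0.6943, -0.2599, 0.1789]
tool_rot: [0.741, 0.672, 0.0, 0.0]
ft_force: [0.7, -0.4, -1.0]
grip_width: 0.0507
```

```bash
python3 -c "
from h import *
plan(438.3,254.6,120,47.4)
im,d,m=snap('wrist')
print('batten',obj(im,d,m,(0,0,640,480),.094,.112),'carton',obj(im,d,m,(0,0,640,480),.078,.09))"
```

```text
t 24.15 p [ 694.3 -259.9  178.9] psi -5.6 F [ 0.7 -0.4 -1. ] w 50.7 | turn [  0.   0. -53.] shift [536.7 205.4  58.9]
batten ((array([ 694.2, -260.7]), array([80.2, 18. ]), 84.7), np.int64(3892), np.float64(102.9)) carton ((array([ 628.5, -252.2]), array([113.2,  62.2]), -5.5), np.int64(16869), np.float64(85.1))
```

Dark batten: 48.3 mm along the carton, −1.5 mm across. Now the pine one.

Emit:
{"fn": "drive_tool", "kwargs": {
  "series": [
    [0,0,0,0,0,-10.6,0.6],
    [0,0,0,0,0,-10.6,0.6],
    [0,0,0,0,0,-10.6,0.6],
    [0,0,0,0,0,-10.6,0.6],
    [0,0,0,0,0,-10.6,0.6]
  ]
}}

```text
time: 24.82
position: [0.6933, -0.2593, 0.1758]
tool_rot: [0.36, 0.933, 0.0, -0.002]
ft_force: [-0.4, 0.4, 0.6]
grip_width: 0.0521
```

Emit:
{"fn": "drive_tool", "kwargs": {
  "series": [
    [0.053,0.02,0,0,0,0,0.6],
    [0.054,0.021,0,0,0,0,0.6],
    [0.054,0.021,0,0,0,0,0.6],
    [0.054,0.021,0,0,0,0,0.6],
    [0.054,0.021,0,0,0,0,0.6]
  ]
}}

```text
time: 25.45
position: [0.5647, 0.0004, 0.1768]
tool_rot: [0.363, 0.932, -0.0, -0.002]
ft_force: [-0.3, 0.4, 0.6]
grip_width: 0.0521
```

Emit:
{"fn": "drive_tool", "kwargs": {
  "series": [
    [0.054,0.021,0,0,0,0,0.6],
    [0.054,0.02,0,0,0,0,0.6],
    [0.054,0.02,0,0,0,0,0.6],
    [0.053,0.02,0,0,0,0,0.6],
    [0.053,0.02,0,0,0,0,0.6]
  ]
}}

```text
time: 26.08
position: [0.4359, 0.2555, 0.1771]
tool_rot: [0.363, 0.932, -0.001, -0.001]
ft_force: [1.7, 0.5, 0.4]
grip_width: 0.0522
```

Emit:
{"fn": "drive_tool", "kwargs": {
  "series": [
    [0,0,0.03,0,0,0,0.6],
    [0,0,0.029,0,0,0,0.6],
    [0,0,0,0,0,0,0.6],
    [0,0,0,0,0,0,0.6]
  ]
}}

```text
time: 26.58
position: [0.438, 0.2543, 0.1194]
tool_rot: [0.363, 0.932, -0.0, -0.0]
ft_force: [0.3, 0.0, 0.1]
grip_width: 0.0521
```

```bash
python3 -c "
from h import *
plan(438.3,254.6,4,47.4)
im,d,m=snap('wrist');cv2.imwrite('pics/w7.png',im)
h=cv2.cvtColor(im,cv2.COLOR_BGR2HSV);P=cloud(d,m)
k=big((P[...,2]>.013)&(P[...,2]<.025)&(h[...,0]<30)&(h[...,1]>40)&(d>0));print(rect(P[k]),k.sum(),np.median(P[k][:,2]))
plan(438.3,254.6,4,47.4)"
```

```text
t 26.57 p [438.  254.3 119.4] psi 47.4 F [0.3 0.  0.1] w 52.1 | turn [-0. -0. -0.] shift [ -0.    0.5 115.4]
(array([437.8, 255.9]), array([80.5, 17.6]), -43.1) 3294 0.018855912178571313
t 26.62 p [438.5 254.3 120. ] psi 47.4 F [ 0.2 -0.2  0.1] w 52.2 | turn [ 0.  0. -0.] shift [3.00e-01 1.00e-01 1.16e+02]
```

View pics/w7.png

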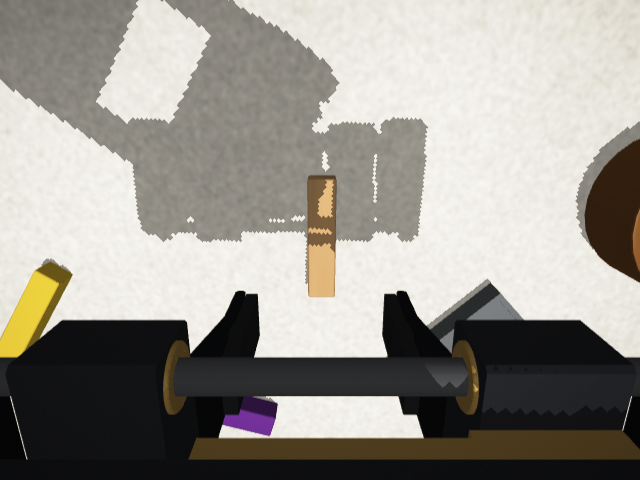

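Pine batten centred between the fingers at (321,236), with nothing in the way. Grasp.

Emit:
{"fn": "drive_tool", "kwargs": {
  "series": [
    [0.001,0.001,0.05,0,0,0,0.6],
    [0,0,0.043,0,0,0,0.6],
    [0,0,0.015,0,0,0,0.6],
    [0,0,0.008,0,0,0,0.6],
    [0,0,0,0,0,0,0.6]
  ]
}}

```text
time: 27.25
position: [0.4387, 0.256, 0.0043]
tool_rot: [0.363, 0.932, 0.0, 0.001]
ft_force: [0.4, -0.0, 0.1]
grip_width: 0.052
```

Emit:
{"fn": "drive_tool", "kwargs": {
  "series": [
    [0,0,0,0,0,0,0],
    [0,0,0,0,0,0,0],
    [0,0,0,0,0,0,0],
    [0,0,0,0,0,0,0],
    [0,0,0,0,0,0,0]
  ]
}}

```text
time: 27.88
position: [0.438, 0.2559, 0.0037]
tool_rot: [0.363, 0.932, 0.0, 0.0]
ft_force: [-0.6, 0.5, 2.6]
grip_width: 0.0179
```

Emit:
{"fn": "drive_tool", "kwargs": {
  "series": [
    [0,0,-0.04,0,0,0,0],
    [0,0,-0.05,0,0,0,0],
    [0,0,-0.05,0,0,0,0],
    [0,0,0,0,0,10.6,0],
    [0,0,0,0,0,10.6,0]
  ]
}}

```text
time: 28.5
position: [0.4381, 0.2559, 0.1445]
tool_rot: [0.531, 0.847, 0.001, 0.001]
ft_force: [-0.3, -0.1, -0.9]
grip_width: 0.0178
```

Emit:
{"fn": "drive_tool", "kwargs": {
  "series": [
    [0,0,0,0,0,10.6,0],
    [0,0,0,0,0,10.6,0],
    [0,0,0,0,0,10.5,0],
    [0,0,0,0,0,0,0]
  ]
}}

```text
time: 29.0
position: [0.4376, 0.2557, 0.1434]
tool_rot: [0.739, 0.673, -0.0, -0.0]
ft_force: [-0.2, 0.4, -1.2]
grip_width: 0.0174
```

```bash
python3 -c "
from h import *
plan(598.5,-250,88,-5.5)"
```

```text
t 29.0 p [437.6 255.7 143.4] psi -5.4 F [-0.2  0.4 -1.2] w 17.4 | turn [-0.   0.   0.1] shift [-488.   208.6   55.4]
```

Emit:
{"fn": "drive_tool", "kwargs": {
  "series": [
    [-0.054,0.023,0,0,0,0.1,0],
    [-0.054,0.023,0,0,0,0,0],
    [-0.054,0.023,0,0,0,0,0],
    [-0.054,0.023,0,0,0,0,0],
    [-0.054,0.023,0,0,0,0,0]
  ]
}}

```text
time: 29.62
position: [0.5265, -0.0259, 0.1435]
tool_rot: [0.74, 0.673, 0.0, -0.0]
ft_force: [-0.1, 0.6, -0.4]
grip_width: 0.018
```

Emit:
{"fn": "drive_tool", "kwargs": {
  "series": [
    [-0.054,0.023,0,0,0,0,0],
    [-0.054,0.023,0,0,0,0,0],
    [-0.055,0.024,0,0,0,0,0],
    [-0.055,0.024,0,0,0,0,0],
    [0,0,0.03,0,0,0,0]
  ]
}}

```text
time: 30.25
position: [0.6022, -0.2572, 0.1157]
tool_rot: [0.741, 0.671, 0.001, 0.006]
ft_force: [-0.8, 2.1, -0.3]
grip_width: 0.0178
```

Emit:
{"fn": "drive_tool", "kwargs": {
  "series": [
    [0,0,0,0,0,0,0],
    [0,0,0,0,0,0,0],
    [0,0,0,0,0,0,0]
  ]
}}

```text
time: 30.62
position: [0.599, -0.2495, 0.1147]
tool_rot: [0.74, 0.673, 0.0, 0.001]
ft_force: [0.7, 0.3, -0.7]
grip_width: 0.0178
```

```bash
python3 -c "
from h import *
plan(598.5,-250,88,-5.5)
im,d,m=snap('wrist')
print('dark',obj(im,d,m,(0,0,640,480),.094,.108))
plan(598.5,-250,88,-5.5)"
```

```text
t 30.62 p [ 599.  -249.5  114.7] psi -5.5 F [ 0.7  0.3 -0.7] w 17.8 | turn [0.1 0.  0. ] shift [-0.5 -0.4 26.7]
dark ((array([ 694.7, -253.6]), array([66.2, 19.2]), 84.2), np.int64(6014), np.float64(102.7))
t 30.68 p [ 599.  -249.6  114.8] psi -5.5 F [0.3 0.1 0.5] w 18.2 | turn [0.1 0.  0. ] shift [-0.4 -0.5 26.8]
```

Emit:
{"fn": "drive_tool", "kwargs": {
  "series": [
    [0,0,0.018,0,0,0,0],
    [0,0,0.005,0,0,0,0],
    [0,0,0.003,0,0,0,0],
    [0,0,0,0,0,0,0],
    [0,0,0,0,0,0,0.4]
  ]
}}

```text
time: 31.3
position: [0.5986, -0.2503, 0.0875]
tool_rot: [0.741, 0.672, 0.0, 0.0]
ft_force: [-0.1, -1.0, -0.5]
grip_width: 0.0226
```

Emit:
{"fn": "drive_tool", "kwargs": {
  "series": [
    [0,0,0,0,0,0,0.4],
    [0,0,-0.03,0,0,0,0.4],
    [0,0,-0.06,0,0,0,1],
    [0,0,-0.04,0,0,0,1],
    [0,0,0,0,0,0,1]
  ]
}}

```text
time: 31.92
position: [0.6009, -0.2518, 0.2219]
tool_rot: [0.741, 0.672, 0.001, 0.005]
ft_force: [1.4, -0.2, -0.1]
grip_width: 0.0569
```

```bash
python3 -c "
from h import *
plan(432,-255.2,200,-9.2)
im,d,m=snap('wrist');cv2.imwrite('pics/w8.png',im);P=cloud(d,m)
n,l,st,_=cv2.connectedComponentsWithStats(((P[...,2]>.096)&(P[...,2]<.112)&(d>0)).astype(np.uint8))
for i in range(1,n):
  if st[i,4]>400: print(rect(P[l==i]),st[i,4],np.median(P[l==i][:,2]))"
```

```text
t 31.93 p [ 600.9 -251.8  221.9] psi -5.6 F [ 1.4 -0.2 -0.1] w 56.9 | turn [0.5 0.2 3.6] shift [ -30.4 -166.2   21.9]
(array([ 597.4, -249. ]), array([79.9, 17.8]), 84.6) 2961 0.10286898415076894
(array([ 693.9, -260.6]), array([80.1, 18.9]), 83.9) 3165 0.10269062244619974
(array([ 545.2, -416.1]), array([44.6, 15.5]), -6.8) 605 0.10207548102087315
```

View pics/w8.png

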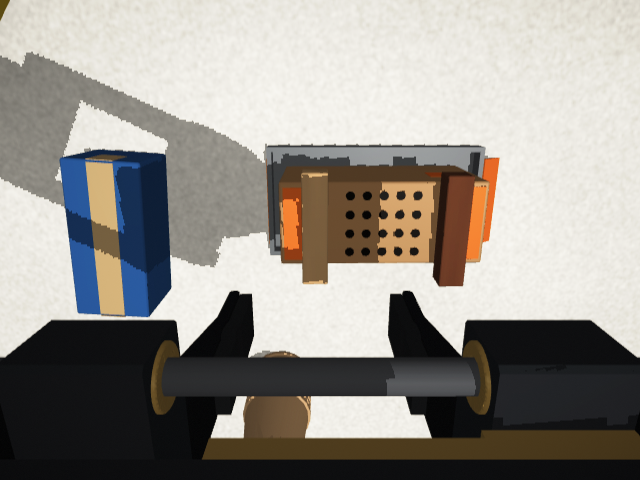

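Both battens lie crosswise at (315,228) and (455,230), one on each side of the vent holes, which are all open. Their midpoint is within 1 mm of the carton centre. Now the blue carton.

Emit:
{"fn": "drive_tool", "kwargs": {
  "series": [
    [0,0,0,0,0,3.6,1],
    [-0.01,-0.055,0,0,0,0,1],
    [-0.01,-0.055,0,0,0,0,1],
    [-0.01,-0.056,0,0,0,0,1],
    [0,0,0.03,0,0,0,1]
  ]
}}

```text
time: 32.6
position: [0.4262, -0.2524, 0.1872]
tool_rot: [0.762, 0.647, -0.0, -0.001]
ft_force: [0.5, -1.5, -0.7]
grip_width: 0.0871
```

Emit:
{"fn": "drive_tool", "kwargs": {
  "series": [
    [0,0,0,0,0,0,1],
    [0,0,0,0,0,0,1],
    [0,0,0,0,0,0,1]
  ]
}}

```text
time: 32.98
position: [0.4307, -0.2536, 0.1879]
tool_rot: [0.761, 0.648, 0.0, 0.001]
ft_force: [0.3, -0.4, -0.3]
grip_width: 0.0867
```

```bash
python3 -c "
from h import *
im,d,m=snap('wrist')
print(obj(im,d,m,(0,0,640,480),.055,.067))
plan(432,-255.2,20,-9.2)"
```

```text
((array([ 431.2, -255. ]), array([131.3,  60.2]), 80.5), np.int64(15019), np.float64(61.0))
t 33.02 p [ 430.7 -253.5  188. ] psi -9.2 F [ 0.3  0.8 -0.2] w 87.0 | turn [0.1 0.  0. ] shift [ -1.4   1.6 168. ]
```

Emit:
{"fn": "drive_tool", "kwargs": {
  "series": [
    [-0.001,0.001,0.05,0,0,0.2,1],
    [0,0,0.05,0,0,0,1],
    [0,0,0.045,0,0,0,1],
    [0,0,0.023,0,0,0,1],
    [0,0,0,0,0,0,1]
  ]
}}

```text
time: 33.65
position: [0.4303, -0.2538, 0.0182]
tool_rot: [0.762, 0.647, -0.0, -0.002]
ft_force: [-0.2, -0.2, 0.7]
grip_width: 0.0872
```

Emit:
{"fn": "drive_tool", "kwargs": {
  "series": [
    [0,0,0,0,0,0,0.5],
    [0,0,0,0,0,0,0.5],
    [0,0,0,0,0,0,0.5],
    [0,0,0,0,0,0,0.5],
    [0,0,0,0,0,0,0.5]
  ]
}}

```text
time: 34.28
position: [0.4312, -0.2549, 0.0204]
tool_rot: [0.763, 0.647, 0.0, 0.001]
ft_force: [0.8, 0.8, 6.0]
grip_width: 0.0596
```

Emit:
{"fn": "drive_tool", "kwargs": {
  "series": [
    [0,0,-0.05,0,0,0,0.5],
    [0,0,-0.05,0,0,0,0.5],
    [0,0,-0.05,0,0,0,0.5],
    [0,0,0,0,0,0,0.5]
  ]
}}

```text
time: 34.78
position: [0.4325, -0.2561, 0.173]
tool_rot: [0.763, 0.647, 0.0, 0.004]
ft_force: [-0.2, -0.4, -2.3]
grip_width: 0.0598
```

```bash
python3 -c "
from h import *
plan(646,-254.7,121,-95.5)"
```

```text
t 34.77 p [ 432.5 -256.1  173. ] psi -9.4 F [-0.2 -0.4 -2.3] w 59.8 | turn [ 0.5 -0.1 86.1] shift [212.4 -21.8  52. ]
```

Emit:
{"fn": "drive_tool", "kwargs": {
  "series": [
    [0,0,0,0,0,10,0.5],
    [0,0,0,0,0,10,0.5],
    [0,0,0,0,0,10,0.5],
    [0,0,0,0,0,10,0.5],
    [0,0,0,0,0,10,0.5]
  ]
}}

```text
time: 35.4
position: [0.4293, -0.2533, 0.1675]
tool_rot: [0.965, 0.261, -0.001, -0.002]
ft_force: [0.3, 0.7, -2.2]
grip_width: 0.0601
```

Emit:
{"fn": "drive_tool", "kwargs": {
  "series": [
    [0,0,0,0,0,10,0.5],
    [0,0,0,0,0,10,0.5],
    [0,0,0,0,0,10,0.5],
    [0,0,0,0,0,6.1,0.5],
    [0.052,-0.005,0,0,0,0,0.5]
  ]
}}

```text
time: 36.02
position: [0.4785, -0.2525, 0.1669]
tool_rot: [0.999, -0.05, -0.004, -0.003]
ft_force: [0.5, -1.7, -1.7]
grip_width: 0.0598
```

Emit:
{"fn": "drive_tool", "kwargs": {
  "series": [
    [0.053,-0.005,0,0,0,0,0.5],
    [0.053,-0.006,0,0,0,0,0.5],
    [0.053,-0.006,0,0,0,0,0.5],
    [0,0,0.02,0,0,0,0.5],
    [0,0,0,0,0,0,0.5]
  ]
}}

```text
time: 36.65
position: [0.6401, -0.2508, 0.1446]
tool_rot: [0.999, -0.048, -0.004, -0.002]
ft_force: [-1.0, -0.0, -2.1]
grip_width: 0.0598
```

Emit:
{"fn": "drive_tool", "kwargs": {
  "series": [
    [0,0,0,0,0,0,0.5],
    [0,0,0,0,0,0,0.5]
  ]
}}

```text
time: 36.9
position: [0.6424, -0.2531, 0.15]
tool_rot: [0.999, -0.048, 0.0, 0.0]
ft_force: [0.2, -0.6, -1.7]
grip_width: 0.0601
```

```bash
python3 -c "
from h import *
plan(646,-254.7,121,-95.5)
im,d,m=snap('wrist');cv2.imwrite('pics/w9.png',im)
P=cloud(d,m)
for q in[(60,640)]: print('carton part',obj(im,d,m,(0,0,640,480),.08,.09),'batten',obj(im,d,m,(0,0,640,480),.098,.108))
plan(646,-254.7,121,-95.5)"
```

```text
t 36.9 p [ 642.4 -253.1  150. ] psi -95.5 F [ 0.2 -0.6 -1.7] w 60.1 | turn [ 0. -0. -0.] shift [ 3.7  1.3 29. ]
carton part ((array([ 712.1, -263.9]), array([75.9, 18. ]), 84.4), np.int64(4404), np.float64(85.4)) batten ((array([ 702. , -262.5]), array([79.9,  8.5]), 80.1), np.int64(772), np.float64(102.6))
t 36.95 p [ 642.6 -253.2  150.3] psi -95.5 F [ 1.3  0.3 -2.4] w 60.1 | turn [ 0. -0. -0.] shift [ 3.6  1.2 29.3]
```

View pics/w9.png

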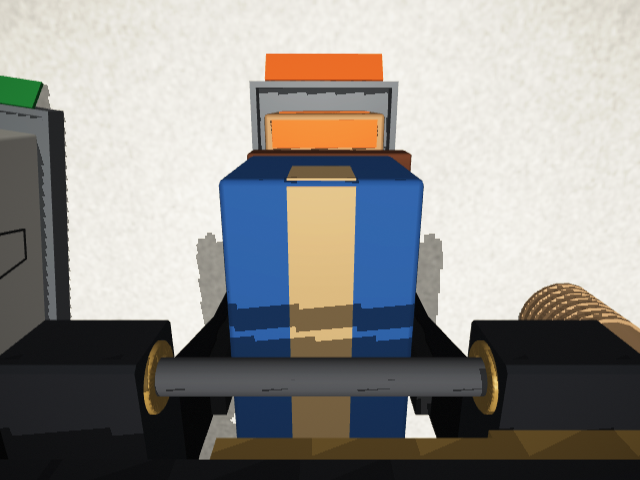

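The blue carton hangs level, lengthwise over the vented carton and centred on the tray (columns 220–423), with the cup stack clear at right. Correct 3.6 mm and lower.

Emit:
{"fn": "drive_tool", "kwargs": {
  "series": [
    [0.004,0.001,0,0,0,0,0.5],
    [0,0,0.015,0,0,0,0.5],
    [0,0,0.007,0,0,0,0.5],
    [0,0,0.003,0,0,0,0.5],
    [0,0,0.002,0,0,0,0.5]
  ]
}}

```text
time: 37.58
position: [0.6462, -0.2539, 0.1225]
tool_rot: [0.999, -0.048, -0.001, -0.0]
ft_force: [-2.1, 2.1, 4.7]
grip_width: 0.0598
```

Emit:
{"fn": "drive_tool", "kwargs": {
  "series": [
    [0,0,0.001,0,0,0,0.5],
    [0,0,0,0,0,0,0.5],
    [0,0,0,0,0,0,0.5]
  ]
}}

```text
time: 37.95
position: [0.6466, -0.2541, 0.1225]
tool_rot: [0.999, -0.048, 0.0, 0.0]
ft_force: [-3.1, 1.9, 5.6]
grip_width: 0.06
```

```bash
python3 -c "
from h import *
plan(646,-254.7,122,-95.5)"
```

```text
t 37.95 p [ 646.6 -254.1  122.5] psi -95.5 F [-3.1  1.9  5.6] w 60.0 | turn [ 0. -0.  0.] shift [-0.6  0.7  0.5]
```

Emit:
{"fn": "drive_tool", "kwargs": {
  "series": [
    [0,0,0,0,0,0,0.9],
    [0,0,0,0,0,0,0.9],
    [0,0,0,0,0,0,0.9],
    [0,0,-0.03,0,0,0,0.9],
    [0,0,-0.05,0,0,0,1]
  ]
}}

```text
time: 38.58
position: [0.6453, -0.2535, 0.1996]
tool_rot: [0.999, -0.048, -0.002, -0.001]
ft_force: [0.4, 1.0, 0.7]
grip_width: 0.0825
```

Emit:
{"fn": "drive_tool", "kwargs": {
  "series": [
    [0,0,-0.03,0,0,0,1],
    [-0.06,0,0,0,0,0,1],
    [-0.06,0,0,0,0,0,1],
    [-0.06,0,0,0,0,0,1],
    [-0.06,0,0,0,0,0,1]
  ]
}}

```text
time: 39.2
position: [0.4062, -0.231, 0.2316]
tool_rot: [0.999, -0.048, 0.0, 0.001]
ft_force: [0.2, -0.7, 0.4]
grip_width: 0.087
```

Emit:
{"fn": "drive_tool", "kwargs": {
  "series": [
    [0,0.06,0,0,0,0,1],
    [0,0,0,0,0,0,1],
    [0,0,0,0,0,0,1]
  ]
}}

```text
time: 39.58
position: [0.4023, -0.2915, 0.2318]
tool_rot: [0.999, -0.048, 0.0, 0.0]
ft_force: [0.4, -0.4, -0.2]
grip_width: 0.0872
```

```bash
python3 -c "
from h import *
plan(646,-254.7,122,-95.5)
im,d,m=snap('wrist')
for lo,hi in((.155,.17),(.078,.09)): print('wrist',obj(im,d,m,(0,0,640,480),lo,hi))
im,d,m=snap('top');P=cloud(d,m)
k=big((d>0)&(P[...,2]>.15)&(P[...,2]<.175)&(abs(P[...,0]-.65)<.12)&(abs(P[...,1]+.255)<.1));Q=P[k];print('blue',rect(Q),np.linalg.lstsq(np.c_[Q[:,:2],np.ones(len(Q))],Q[:,2],rcond=None)[0],np.median(Q[:,2]))
for n,b,lo,hi in(('white',(290,120,375,240),.07,.1),('cup',(495,205,555,260),.1,.13),('tape',(100,185,170,250),.035,.06)): print(n,obj(im,d,m,b,lo,hi))
s=snap('scene')[0];cv2.imwrite('pics/end.png',np.hstack([cv2.resize(s[130:330,150:350],(400,400)),cv2.resize(im[125:325,300:500],(400,400))]))"
```

```text
t 39.58 p [ 402.3 -291.5  231.8] psi -95.6 F [ 0.4 -0.4 -0.2] w 87.2 | turn [ 0.  -0.  -0.1] shift [239.1 -59.9 109.8]Traceback (most recent call last):
  File "<string>", line 5, in <module>
    for lo,hi in((.155,.17),(.078,.09)): print('wrist',obj(im,d,m,(0,0,640,480),lo,hi))
                                                       ~~~^^^^^^^^^^^^^^^^^^^^^^^^^^^^
  File "h.py", line 21, in obj
    k=big(w&(d>0)&(P[...,2]>zlo)&(P[...,2]<zhi)); Q=P[k]
  File "h.py", line 18, in big
    return l==1+np.argmax(st[1:,4])
                ~~~~~~~~~^^^^^^^^^^
    return _wrapfunc(a, 'argmax', axis=axis, out=out, **kwds)
    return bound(*args, **kwds)
ValueError: attempt to get argmax of an empty sequence
```

```bash
python3 -c "
from h import *
im,d,m=snap('top');P=cloud(d,m)
s,sd,sm=snap('scene');cv2.imwrite('pics/end.png',np.hstack([cv2.resize(s[130:330,150:350],(400,400)),cv2.resize(im[125:325,300:500],(400,400))]))
for n,dd,PP in(('top',d,P),('scene',sd,cloud(sd,sm))):
  k=(dd>0)&(PP[...,2]>.155)&(PP[...,2]<.17)&(abs(PP[...,0]-.65)<.1)&(abs(PP[...,1]+.255)<.06);print(n,k.sum())
  if k.sum()>200:
    Q=PP[k];print('blue',rect(Q),np.linalg.lstsq(np.c_[Q[:,:2],np.ones(len(Q))],Q[:,2],rcond=None)[0].round(4),np.median(Q[:,2]))
for n,b,lo,hi in(('white',(290,120,375,240),.07,.1),('cup',(495,205,555,260),.1,.13),('tape',(100,185,170,250),.035,.06)):
  try: print(n,obj(im,d,m,b,lo,hi))
  except Exception as e: print(n,'hidden')"
```

```text
top 1819
blue (array([ 645.9, -253.3]), array([132.3,  61.2]), -5.3) [ 0.001  -0.0049  0.1602] 0.1621936150680217
scene 897
blue (array([ 644.7, -252.4]), array([130.8,  67.2]), -6.2) [-0.0055 -0.0375  0.1558] 0.1618264902163581
white ((array([660.2, -13.6]), array([152.1,  62.7]), -14.5), np.int64(1933), np.float64(84.1))
cup ((array([ 552.2, -447.9]), array([27.2, 17.2]), 59.4), np.int64(60), np.float64(114.0))
tape ((array([576.1, 433.4]), array([99.8, 97.7]), 48.2), np.int64(802), np.float64(46.9))
```

View pics/end.png

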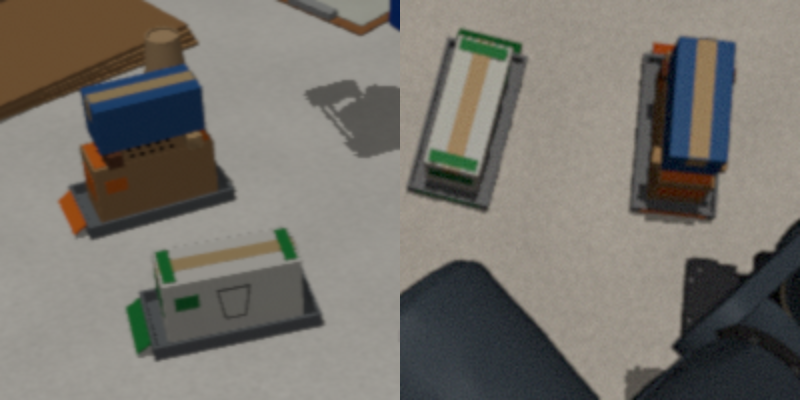

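The end view shows blue level on both battens over the vented carton in the orange tray (left, (145,110)), and white flat in green. The cup in the top view is mostly hidden by the arm, so I'll compare it against the first scene image, then hand in.

```bash
python3 -c "
from h import *
s,sd,sm=snap('scene');P=cloud(sd,sm)
z=np.load('scene0.npz');P0=cloud(z['d'],sm)
for p,dd in((P0,z['d']),(P,sd)):
  for c,r in(((.543,-.433),.06),((.577,.434),.07)):
    k=(dd>0)&(np.hypot(p[...,0]-c[0],p[...,1]-c[1])<r)&(p[...,2]>(.1 if r==.06 else .04));print(k.sum(),(p[k].mean(0)*1000).round(1))
o=robot.get_obs();print(o['time'],o['ft_force'],o['grip_width'])
robot.hand_in()"
```

```text
219 [ 544.2 -429.7  110.3]
1219 [578.  437.8  47. ]
209 [ 543.9 -430.1  110.7]
1210 [577.8 437.7  47. ]
39.775 [-0.58573172  0.40177902  0.94006019] 0.08709304159913481
the job is handed in; nothing more can be done
```

The task is done and handed in at 39.8 s. The vented and white cartons are swapped, via the grey tray. The two battens lie across the vented carton with the blue carton on top, and the gripper is open and clear of everything.

Last checks:
- **Vented carton:** when set down it stood in the orange tray at (646.3, −254.6) mm, angle −5.5°, about centred.
- **White carton:** it stands flat in the green tray at (660, −13) mm, angle −14.4°, with its top at the expected height.
- **Battens:** before the blue carton went on, they lay about 48–49 mm either side of the vented carton's centre. They were square to it, and all the vent holes were open.
- **Blue carton:** from above it is at (645.9, −253.3) mm, angle −5.3°, about 1 mm off the vented carton's centre. Its top is at 162 mm and level within 0.3°.
- **Cup stack and tape roll:** both are within 0.5 mm of where they started, compared in the scene camera before and after.

**Checks that disagreed:** the scene camera put the blue carton's centre about 1.5 mm from the top view. It also showed about 2° of slope across the carton's short width. I trusted the top view, because the scene camera's oblique outline included points from the carton's side. At the end the top camera could barely see the cup stack, because the arm was in the way, so I used the scene camera for it.

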